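Fit the insulating spacer beside a power module and hold the module flush

ROBOT

A 6-joint arm with a two-finger parallel gripper is mounted at the origin on the work surface. World frame = base frame: x ahead of the robot, y to its left, z up, the work surface at z = 0. Lengths are in mm, angles in rad, forces in N, time in s.
With the tool pointing down it reaches from about 350 to 875 mm from the base axis. Payload 4.2 kg.
Tool frame: the origin (TCP) lies midway between the tips of the shut fingers; the grasp point (between the pads) lies arm.grip_depth behind it (arm.grip_depth is the distance from the TCP to the grasp point, in mm); z points along the fingers, y is the direction in which the jaws open and shut (so a half turn about z gives the same grasp; the last joint's range is limited). The gripper opens to 85 mm and grips with 20 to 120 N. Pads are 22 mm wide; open, the fingers measure 114 mm over their backs; the gripper's body (76 mm by 85 mm) begins 54 mm behind the grasp point. The pads swing forward as they close: fully open they stand 13 mm farther back than shut.
Start: joints at [-0.964, 0.385, 0.008, 0, -1.194, -0.259], TCP at [213.033, -587.551, 231.312] pointing down, gripper open.
Joint ranges: [-3.14, 3.14], [-1.21, 2.06], [-1.07, 1.41], [-3.16, 2.05], [-2.99, -0.16], [-3.1, 3.1]. Speed limits (rad/s): [2.79, 2.79, 3.14, 3.14, 3.14, 3.14].

INTERFACE

Orientations are given as a unit quaternion [x, y, z, w].
In Python, from bench import arm gives the robot as it stands.
- The arm moves only by the tool play_rows, never from a script. Its argument "motion" is one flat list of numbers, 7 for each row, row after row: the opening in per cent of the stroke, from 0 (shut) to 100 (fully open), then the shift along the world's x, y, z in cm, then the turn, a rotation vector about the world's x, y, z in degrees. A call has 1 to 5 rows; each row is the pose to reach, as a shift and turn from the pose commanded when the call began; what a row does not reach only later rows make up. A row lasts 1/8 s, in which the tool goes at most 62.5 mm and 10.7 degrees, less where a joint would pass 70% of its speed; a pose out of reach is approached as far as the arm can. A call with a gripper value outside its range is refused whole. The fingers move at their own pace and stop on an object; the grip force is fixed at half the most. Time passes only in rows, so rows that repeat a pose let the fingers close. It gives the time, the measured TCP pose, the force and the opening at its end, in the units of the state.
- arm.read_state(): the state, without advancing time (a new reading comes with each control period).
- arm.get_image(name): name is "side" or "top" or "wrist"; returns (picture, depth): 384x512x3 uint8, red, green, blue; 384x512 float32, mm along the optical axis (not along the pixel's ray), 0 where there is no reading.
- arm.camera_info(name): a dict with "fovy" (degrees; the focal length in pixels is half the picture's height over the tangent of half this angle, whatever the lens; pixels are square), "cx", "cy" (the principal point, pixels), "k1" (the pictures are not rectified: a ray, as slopes to the right and down, at radius r is drawn at 1 + k1 r^2 times it, then the intrinsics apply), "R" (3x3) and "t" (3): a world point X has camera coordinates R X + t. Camera axes: x right, y down, z forward; pixel columns grow to the right and rows downward; lengths in mm; the calibration is good to about 2 mm. A picture is of the moment at which its call begins: read the wrist's pose just before it. camera_info takes no time and is no camera call; for the wrist camera it gives the pose at the moment of the call.
- arm.job_done(): hands the job in, once; it reports no verdict.
Trained networks look in the newest picture that a camera, given by its name, has taken for a name from the list of things; names that differ only in an ending like _2 or _b are one class to them, and where a whole thing is asked for, a point or a joint stands for the part that bears it (a point fixed in the world has none). Each returns a list of dicts, best first, with "confidence" (0 to 1); they miss things now and then, are a little off and sometimes report something else, mostly with a low value. They report only what shows in the picture. A call takes as long as a camera call. They do not tell look-alikes from the thing itself.
- arm.outline_of(thing, camera): "mask" (384x512 bool, what is visible of it) and "extent" ([left, top, width, height] in pixels, round what is visible of it).
- arm.place_of(thing, camera): "uv" ([column, row] in pixels: a listed point, or the origin of a listed thing).
The state is a dict: "clock": time; "joints": joint angles; "joint_vel": joint speeds; "joint_efforts": joint torques, N m; "position": TCP position; "ee_rot": TCP orientation; "contact_force": force on the tool from outside, world axes, zero at the start; "wrist_torque": the same for the moment, N m; "gripper_width": finger opening in mm.
Only numpy, scipy, OpenCV 4.12 (cv2) and the standard library are available. Lean on these libraries where they do the work, as an engineer would, in place of code of your own. Each camera call takes 0.05 s, during which the arm holds its last target.

TASK

Pull the white insulating spacer up out of its sprung dock and slide it upright, right down to the metal plate, into the one gap beside the middle power module that is already wide enough for it. Then slide the middle module along its guide rails until the spacer is sandwiched flush between the module and the fixed block, and finish while still holding the module firmly pressed there: do not let go. Leave the other things on the bench where they are.

Things in the scene. Friction and masses are not known exactly. Their poses are not given: they have to be found in the camera images.
- spacer_center (a point): White plastic spacer, an upright slab 40 mm wide (its x) by 14 mm thick (its y) by 72 mm tall (its z), loose, 35 to 70 g; the point is its centre, 36 mm above its foot. A small notch, 10 mm tall and 3 mm deep, in each narrow edge (at +-x) lies 14 to 24 mm above the foot. It starts standing in the dock, its top 42 mm above the dock's top. To seat it, its thickness lies along the plate's y.
- dock: Fixed grey holder on the bench, 92 mm (x) by 46 mm (y) by 35 mm tall, with a pocket open to the top in which the spacer stands; origin at the centre of its underside, the pocket's floor 5 mm above that, pocket 30 mm deep. Two spring catches at its +-x ends snap into the spacer's notches: the spacer comes out straight up with a pull of about 5 to 12 N and is free after some 20 mm, clear of the dock after 30 mm.
- rig: Fixed aluminium plate (finned heatsink), 80 mm (x) by 210 mm (y, its long axis) by 20 mm tall; origin at the centre of its underside, so its top is 20 mm up. Two guide rails run along y on its top at x = +-32.5 mm, each 6 mm wide and 6 mm high, leaving 59 mm between them. On it, in a row along y between the rails: a fixed block at one end, the loose middle module, a fixed block at the other end; which block is at which end varies.
- module_center (a point): Middle power module: black box 56 mm (x, across the rails) by 60 mm (y, along them) by 40 mm tall, three flat brass bars on top; loose, 0.25 to 0.5 kg, slides on the plate with up to 6 N; a steady push of 10 to 20 N presses the stack well. The point is its centre, 20 mm above the plate. Grip across its 56 mm, above the rails. Starts 19 to 23 mm from the narrow block, 6 to 10 mm from the wide one.
- narrow_block: The fixed black block that is narrow along the row: 56 mm (x) by 30 mm (y) by 40 mm tall, bolted to the plate's top; origin at the centre of its underside, its axes parallel to the plate's. Its centre is 66 mm from the plate's centre along y, at either end.
- wide_block: The fixed black block that is wide along the row: 56 mm (x) by 56 mm (y) by 40 mm tall, bolted to the plate's top at the end opposite the narrow block; origin at the centre of its underside, 66 mm from the plate's centre.
- capacitor: Bystander: loose blue box capacitor, 45 by 32 by 40 mm; origin at the centre of its underside. Leave alone.
- meter: Bystander: loose hand-held meter lying on its back, 75 by 150 by 38 mm; origin at the centre of its underside. Leave alone.
- driver: Bystander: screwdriver lying on the bench to the left of the plate, about 200 mm long along its x. Leave alone.
There are look-alikes about, which are no part of the job. What is shaped like the part that bears spacer_center but blue or purple is not meant. What is shaped like the part that bears module_center but turquoise is not meant.

How it is judged:
By the outcome, as a careful person would: the job done as asked, in the order asked, and still so for the second after the job is handed in, while the arm keeps its last pose, push and grip.
It also fails if it takes over 58 s, if anything falls off the work surface, if the arm or the gripper's body presses on something with over 40 N, if the wrist force passes 120 N, or if a joint passes its speed limit or range.

## Working session

There is one attempt and no reset: what is moved stays moved. The work goes in short steps, Python scripts to look and compute and a tool call to move; the robot and the scene stay as the last step left them, time stands still between calls to the robot, and variables do not carry over. Pictures are saved under pics/ and viewed, and the job is handed in when it is done.

Besides the shell and the picture viewer there is one more tool, called after "Emit:" as name(argument=value, ...) on one line, values as JSON. play_rows: Moves the arm, as the interface text tells. Its arguments: {"type":"object","properties":{"motion":{"type":"array","items":{"type":"number"}}},"required":["motion"]}

```bash
mkdir -p pics; ls; cat > h.py <<'E'
import numpy as np, cv2
from bench import arm
def K(ci):
    f=192/np.tan(np.radians(ci["fovy"])/2); return f,ci["cx"],ci["cy"],ci["k1"]
def undist(ci,uv):
    f,cx,cy,k=K(ci); uv=np.atleast_2d(np.asarray(uv,float))
    d=(uv-[cx,cy])/f; s=d.copy()
    for _ in range(20): s=d/(1+k*(s**2).sum(1,keepdims=True))
    return s
def back(ci,uv,z):  # depth
    s=undist(ci,uv); z=np.atleast_1d(z)
    P=np.c_[s*z[:,None],z]; return (P-np.array(ci["t"]))@np.array(ci["R"])
def onplane(ci,uv,h):
    s=undist(ci,uv); R=np.array(ci["R"]);t=np.array(ci["t"])
    C=-R.T@t; D=np.c_[s,np.ones(len(s))]@R
    return C+D*((h-C[2])/D[:,2])[:,None]
def proj(ci,X):
    f,cx,cy,k=K(ci); c=np.atleast_2d(X)@np.array(ci["R"]).T+np.array(ci["t"])
    s=c[:,:2]/c[:,2:]; s=s*(1+k*(s**2).sum(1,keepdims=True)); return s*f+[cx,cy]
def save(n,im): cv2.imwrite("pics/"+n+".png",cv2.cvtColor(im,cv2.COLOR_RGB2BGR))
E
python3 - <<'E'
from h import *
s=arm.read_state();print(s,arm.grip_depth)
for n in ["top","side","wrist"]:
    ci=arm.camera_info(n);im,d=arm.get_image(n);save(n+"0",im);np.savez(n+"0",im=im,d=d,**{k:np.array(v) for k,v in ci.items()})
    print(n,{k:np.round(v,3).tolist() for k,v in ci.items()})
E
```

```text
pics
{'clock': 0.0, 'joints': array([-9.64395626e-01,  3.85552045e-01,  6.58178122e-03, -4.95932653e-04,
       -1.19396838e+00, -2.58587057e-01]), 'joint_vel': array([-1.26375752e-03,  2.81801811e-04, -5.17675336e-05, -2.18321177e-03,
        1.72917025e-03,  6.27780391e-04]), 'joint_efforts': array([ 6.41639435e-04, -3.92294276e+01,  1.88405424e+01,  4.18595552e+00,
       -4.48068909e-03, -4.75848481e-06]), 'position': array([ 212.83100537, -587.01340605,  230.20751233]), 'ee_rot': array([-1.72941336e-01,  9.84931517e-01,  1.06912657e-03, -2.39711365e-04]), 'contact_force': array([0.49784287, 0.04351616, 0.46429438]), 'wrist_torque': array([-0.01827829,  0.01204622,  0.01765358]), 'gripper_width': 85.34593576993136} 18.700000000000003
top {'fovy': 50.646, 'cx': 261.494, 'cy': 201.763, 'k1': -0.05, 'R': [[0.015, -1.0, 0.013], [-0.993, -0.016, -0.115], [0.115, -0.012, -0.993]], 't': [-4.743, 652.453, 1201.627]}
side {'fovy': 46.263, 'cx': 256.813, 'cy': 192.983, 'k1': -0.06, 'R': [[0.99, -0.144, 0.008], [-0.106, -0.765, -0.635], [0.097, 0.627, -0.773]], 't': [-639.052, 119.964, 1075.585]}
wrist {'fovy': 58.197, 'cx': 261.044, 'cy': 190.792, 'k1': -0.067, 'R': [[-0.34, 0.94, 0.002], [0.899, 0.325, 0.293], [0.275, 0.101, -0.956]], 't': [624.033, -37.658, 379.808]}
```

View pics/top0.png

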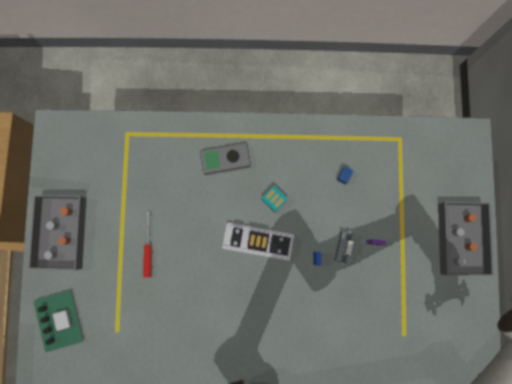

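View pics/side0.png

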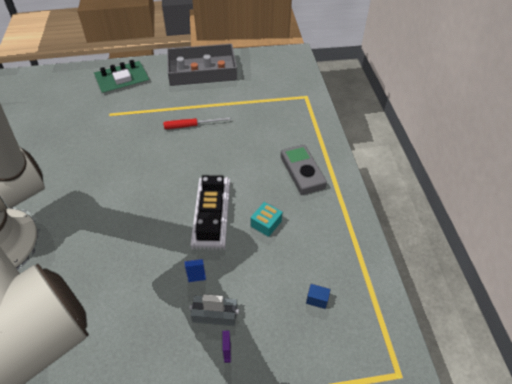

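```bash
python3 - <<'E'
from h import *
ct=arm.camera_info("top");cs=arm.camera_info("side")
H={"spacer_center":41,"module_center":40,"dock":0,"rig":0,"narrow_block":20,"wide_block":20,"capacitor":0,"meter":0,"driver":0}
for n,h in H.items():
    for c,ci in(("top",ct),("side",cs)):
        for r in arm.place_of(n,c): print(n,c,np.round(r["uv"],1),round(r["confidence"],2),np.round(onplane(ci,r["uv"],h)[0],1))
E
```

```text
spacer_center top [343.7 246.7] 0.59 [ 519.4 -245.1   41. ]
spacer_center top [378.3 240.6] 0.58 [ 539.1 -351.1   41. ]
spacer_center top [314.2 257.3] 0.49 [ 486.5 -155.6   41. ]
spacer_center side [195.4 271.3] 0.8 [ 484.4 -169.5   41. ]
spacer_center side [225.5 346. ] 0.79 [ 532.8 -345.3   41. ]
spacer_center side [209.9 305.4] 0.76 [ 509.5 -254.6   41. ]
module_center top [273.1 196.8] 0.84 [668.  -29.8  40. ]
module_center top [258.4 240.8] 0.73 [533.5  13.   40. ]
module_center top [256.9 243.5] 0.57 [525.3  17.4  40. ]
module_center side [263.7 220.6] 0.75 [654.3 -53.7  40. ]
module_center side [211.6 205.2] 0.57 [534.7  10.   40. ]
dock top [344.6 247.8] 0.76 [ 516.3 -256.8    0. ]
dock side [214.6 313.7] 0.89 [ 516.5 -255.6    0. ]
rig top [256.3 243.4] 0.87 [526.1  19.2   0. ]
rig side [213.  215.6] 0.66 [535.3   7.8  -0. ]
narrow_block side [209.9 186.7] 0.77 [535.2  87.1  20. ]
wide_block top [279.8 242.1] 0.64 [530.9 -52.8  20. ]
wide_block side [210.  230.1] 0.75 [524.6 -49.5  20. ]
capacitor top [342.8 174.8] 0.48 [ 747.6 -252.9    0. ]
capacitor side [318.  298.7] 0.64 [ 745.9 -252.5    0. ]
meter top [227.9 161.2] 0.57 [785.  113.8   0. ]
meter top [237.6 237.6] 0.36 [543.2  77.7   0. ]
meter side [298.1 173.3] 0.81 [777.  118.9  -0. ]
driver top [148.1 244.4] 0.86 [517.5 355.9   0. ]
driver side [197.4 124.1] 0.61 [516.9 355.6   0. ]
```

```bash
python3 - <<'E'
from h import *
t=cv2.imread("pics/top0.png");s=cv2.imread("pics/side0.png")
a=cv2.resize(t[180:290,200:400],None,fx=4,fy=4,interpolation=cv2.INTER_CUBIC)
cv2.imwrite("pics/cropt.png",a)
cv2.imwrite("pics/crops.png",cv2.resize(s[160:370,150:290],None,fx=2.8,fy=2.8,interpolation=cv2.INTER_CUBIC))
ci=arm.camera_info("wrist");print("wristcam C",-ci["R"].T@ci["t"])
E
```

```text
wristcam C [ 142.00021854 -613.10492223  374.22778372]
```

View pics/cropt.png

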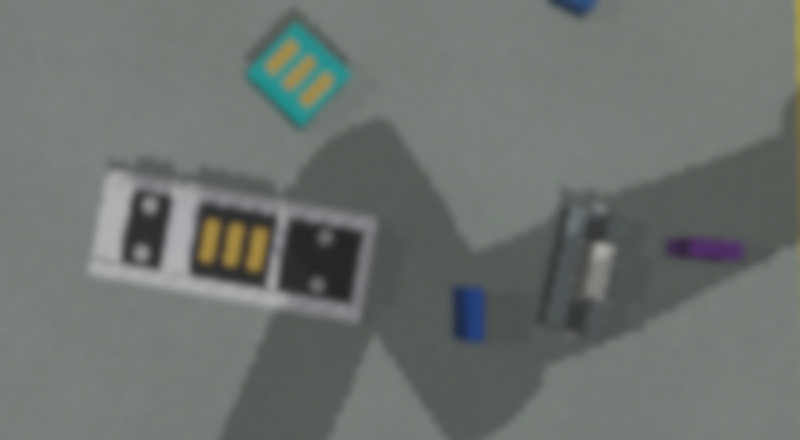

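View pics/crops.png

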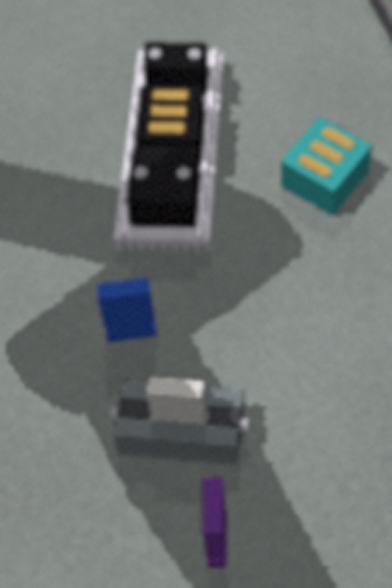

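View pics/wrist0.png

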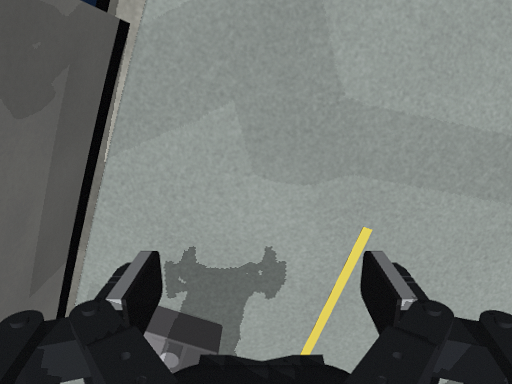

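The spacer candidates in the top picture are white in the grey dock (345,247), blue (318,258) and purple (378,241). I choose the white one. For the module, black with brass bars between the blocks is at (258,241) and turquoise at (273,197), so I choose the black one. The narrow block is at the +y end, so the wide gap is on that side. Next I take a close look with the wrist camera.

Emit:
play_rows(motion=[100,5.5,6.7,1,0,0,-10,100,11,13.4,1,0,0,-20,100,16.5,20.1,1,0,0,-28,100,22,26.8,1,0,0,-28,100,26.7,33.2,1,0,0,-28])

```text
clock: 1.68
position: [409.1, -346.2, 241.4]
ee_rot: [0.07, 0.998, -0.0, 0.0]
contact_force: [0.8, 0.5, 0.1]
gripper_width: 85.5
```

```bash
cat > snap.py <<'E'
import sys
from h import *
n=sys.argv[1]; cam=sys.argv[2] if len(sys.argv)>2 else "wrist"
s=arm.read_state();print(s["clock"],s["position"].round(1),s["ee_rot"].round(4),s["contact_force"].round(1),round(s["gripper_width"],1))
ci=arm.camera_info(cam);im,d=arm.get_image(cam);save(n,im);np.savez(n,im=im,d=d,**{k:np.array(v) for k,v in ci.items()})
E
python3 snap.py w1
```

```text
1.675 [ 409.1 -346.2  241.4] [ 7.040e-02  9.975e-01 -2.000e-04  4.000e-04] [0.8 0.5 0.1] 85.5
```

View pics/w1.png

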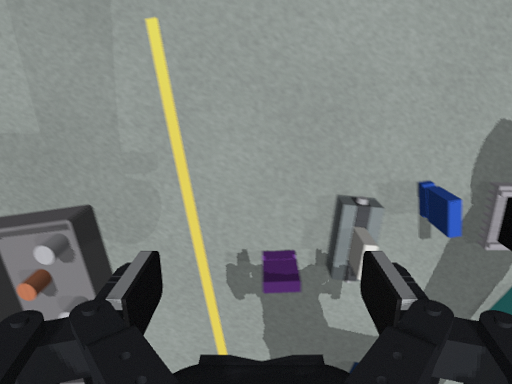

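Emit:
play_rows(motion=[100,1,4.5,0,0,0,0,100,2.5,9,0,0,0,0,100,2.5,9,0,0,0,0])

```text
clock: 2.1
position: [433.8, -255.6, 241.4]
ee_rot: [0.068, 0.998, 0.0, 0.0]
contact_force: [0.4, 0.4, 0.7]
gripper_width: 85.1
```

```bash
python3 snap.py w2
```

```text
2.1 [ 433.8 -255.6  241.4] [6.820e-02 9.977e-01 0.000e+00 4.000e-04] [0.4 0.4 0.7] 85.1
```

View pics/w2.png

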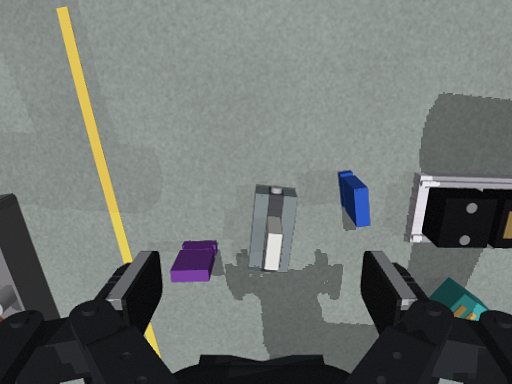

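```bash
cat > meas.py <<'E'
from h import *
z=np.load("w2.npz");im=z["im"];d=z["d"];ci=dict(z)
c=im[170:290,200:340];save("crop_w2",cv2.resize(c,None,fx=5,fy=5,interpolation=cv2.INTER_CUBIC))
hsv=cv2.cvtColor(im,cv2.COLOR_RGB2HSV)
v,u=np.mgrid[170:285,235:310]; v=v.ravel();u=u.ravel()
X=back(ci,np.c_[u,v],d[v,u].astype(float)); 
top=np.abs(X[:,2]-77)<8
print(top.sum(), X[top].mean(0), np.percentile(X[:,2],[1,50,90,99]))
m=X[top]; 
r=cv2.minAreaRect(m[:,:2].astype(np.float32));print("depth-based",r)
# height band for dock top
q=np.abs(X[:,2]-35)<5; r=cv2.minAreaRect(X[q][:,:2].astype(np.float32));print("dock",q.sum(),r,X[q][:,2].mean())
mk=(im[...,:].min(2)>200)&(np.arange(512)[None]>235)&(np.arange(512)[None]<310)&(np.arange(384)[:,None]>170)&(np.arange(384)[:,None]<285)
vv,uu=np.nonzero(mk);print("white px",len(vv),uu.min(),uu.max(),vv.min(),vv.max(), "depth z",np.median(back(ci,np.c_[uu,vv],d[vv,uu].astype(float))[:,2]))
P=onplane(ci,np.c_[uu,vv],77)[:,:2];r=cv2.minAreaRect(P.astype(np.float32));print("white",r,P.mean(0))
E
python3 meas.py
```

```text
559 [ 514.0336957  -254.826256     76.74925825] [-1.40401528  1.02089929 36.58864161 78.05063553]
depth-based ((516.2979125976562, -254.88153076171875), (14.047443389892578, 40.5156135559082), 76.66571044921875)
dock 2412 ((516.4462890625, -254.82740783691406), (45.56367111206055, 103.75222778320312), 76.67032623291016) 35.08240139424629
white px 446 265 281 234 269 depth z 77.26167849624036
white ((516.5014038085938, -255.4910888671875), (12.272147178649902, 38.94612121582031), 76.68704223632812) [ 516.18568347 -255.39289012]
```

View pics/crop_w2.png

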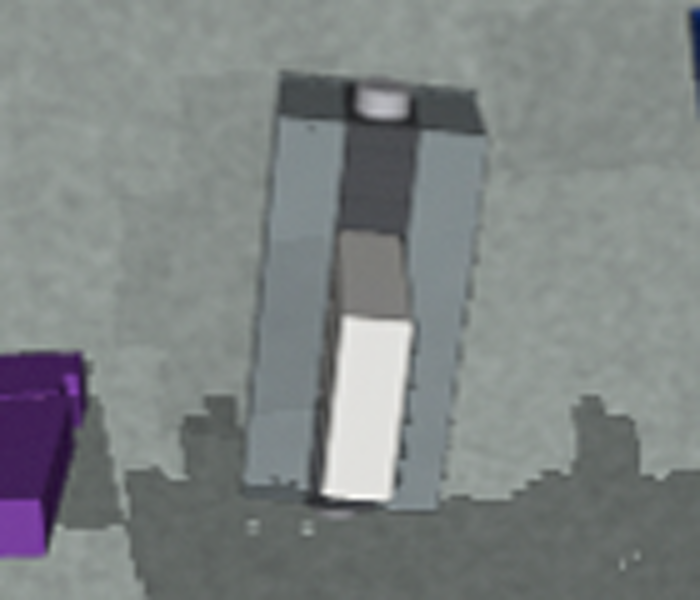

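Emit:
play_rows(motion=[60,4.1,0,-4,0,0,-3,60,8.26,0.06,-9,0,0,-5.5,60,8.26,0.06,-12,0,0,-5.5,60,8.26,0.06,-12,0,0,-5.5])

```text
clock: 2.65
position: [513.6, -257.8, 117.9]
ee_rot: [0.119, 0.993, 0.0, -0.004]
contact_force: [0.2, -0.4, 0.9]
gripper_width: 51.0
```

```bash
python3 snap.py w3
```

```text
2.65 [ 513.6 -257.8  117.9] [ 1.189e-01  9.929e-01  4.000e-04 -3.600e-03] [ 0.2 -0.4  0.9] 51.0
```

View pics/w3.png

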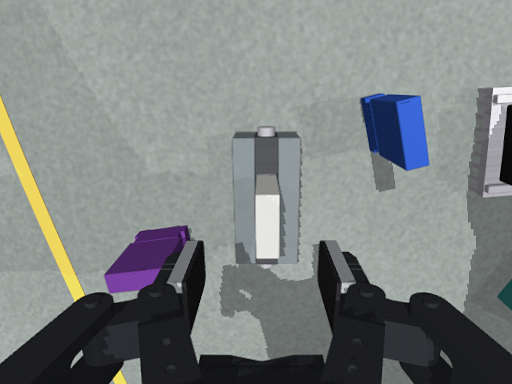

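```bash
python3 - <<'E'
from h import *
z=np.load("w2.npz");im=z["im"];d=z["d"];ci=dict(z)
hsv=cv2.cvtColor(im,cv2.COLOR_RGB2HSV)
for n,lo,hi,sl in(("purple",(135,80,40),(165,255,255),(160,230)),("blue",(105,120,40),(130,255,255),(330,380))):
    m=cv2.inRange(hsv,lo,hi)>0; v,u=np.nonzero(m); k=(u>sl[0])&(u<sl[1])&(v<300)&(v>150);v=v[k];u=u[k]
    X=back(ci,np.c_[u,v],d[v,u].astype(float))
    a=np.radians(-13.33); c=np.array([516.4,-255.]);
    lx=(X[:,:2]-c)@[np.cos(a),np.sin(a)]; ly=(X[:,:2]-c)@[-np.sin(a),np.cos(a)]
    print(n,len(u),"local x",np.percentile(lx,[1,99]),"y",np.percentile(ly,[1,99]),"z",np.percentile(X[:,2],[1,99]))
E
```

```text
purple 1527 local x [28.65182158 45.09296445] y [-102.68299328  -62.76143992] z [ 4.0761387  73.81490121]
blue 1228 local x [-73.44259623 -33.46801732] y [68.97433557 89.18998308] z [ 8.46853097 73.5190417 ]
```

Emit:
play_rows(motion=[60,0,0,0,0,0,0,60,0,0,-3.5,0,0,0,60,0,0,-7.1,0,0,0,60,0,0,-7.1,0,0,0,60,0,0,-7.1,0,0,0])

```text
clock: 3.32
position: [517.1, -257.8, 52.4]
ee_rot: [0.118, 0.993, -0.0, 0.002]
contact_force: [-0.4, -0.1, 0.7]
gripper_width: 51.5
```

```bash
python3 - <<'E'
from h import *
s=arm.read_state();print(s["clock"],s["position"].round(2),s["ee_rot"].round(4),s["contact_force"].round(2))
from scipy.spatial.transform import Rotation as R
y=R.from_quat(s["ee_rot"]).as_matrix();print(y.round(4),np.degrees(np.arctan2(-y[0,1],y[1,1])))
E
```

```text
3.325 [ 517.06 -257.8    52.41] [ 1.179e-01  9.930e-01 -5.000e-04  2.000e-03] [-0.4  -0.05  0.68]
[[-9.722e-01  2.342e-01  3.900e-03]
 [ 2.342e-01  9.722e-01 -1.400e-03]
 [-4.100e-03 -4.000e-04 -1.000e+00]] -13.542984486512395
```

Emit:
play_rows(motion=[60,0,0.27,-0.2,0,0,0.2,60,0,0.27,-0.2,0,0,0.2,60,0,0.27,-0.2,0,0,0.2])

```text
clock: 3.7
position: [515.9, -254.5, 48.6]
ee_rot: [0.116, 0.993, -0.0, 0.001]
contact_force: [-0.8, 0.4, 0.7]
gripper_width: 51.4
```

Emit:
play_rows(motion=[0,0,0,0,0,0,0,0,0,0,0,0,0,0,0,0,0,0,0,0,0])

```text
clock: 4.08
position: [515.8, -254.5, 48.2]
ee_rot: [0.116, 0.993, -0.0, 0.0]
contact_force: [-0.2, 0.3, 1.6]
gripper_width: 13.0
```

```bash
python3 snap.py w4
```

```text
4.075 [ 515.8 -254.5   48.2] [ 1.164e-01  9.932e-01 -1.000e-04  2.000e-04] [-0.2  0.3  1.6] 13.0
```

View pics/w4.png

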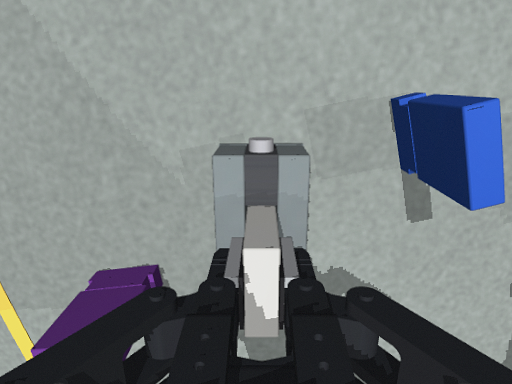

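Emit:
play_rows(motion=[0,0,0,1,0,0,0,0,0,0,2,0,0,0,0,0,0,3.5,0,0,0,0,0,0,6,0,0,0,0,0,0,10,0,0,0])

```text
clock: 4.75
position: [514.6, -254.3, 149.2]
ee_rot: [0.116, 0.993, 0.0, -0.001]
contact_force: [0.4, 0.1, 0.4]
gripper_width: 13.4
```

```bash
python3 snap.py w5
```

```text
4.75 [ 514.6 -254.3  149.2] [ 1.165e-01  9.932e-01  1.000e-04 -1.100e-03] [0.4 0.1 0.4] 13.4
```

View pics/w5.png

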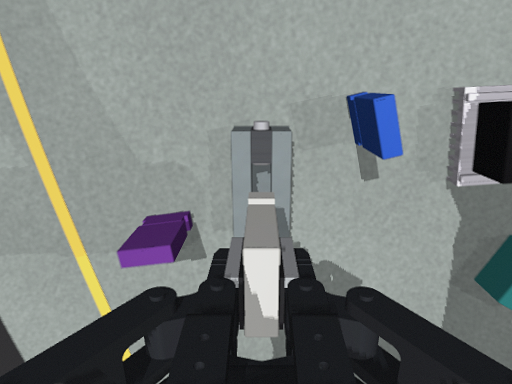

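Emit:
play_rows(motion=[0,-1.5,5.5,3,0,0,2,0,-3,11,6,0,0,4,0,-4.5,16.5,9,0,0,4,0,-6,22,10,0,0,4,0,-6.5,27,11,0,0,4])

```text
clock: 5.42
position: [449.5, 17.0, 260.5]
ee_rot: [0.081, 0.997, 0.001, 0.002]
contact_force: [1.2, 0.1, -0.6]
gripper_width: 12.7
```

Emit:
play_rows(motion=[0,0,0.3,0,0,0,0,0,0,0.3,0,0,0,0])

```text
clock: 5.68
position: [450.3, 18.5, 258.7]
ee_rot: [0.081, 0.997, 0.0, 0.0]
contact_force: [-0.3, -0.1, -0.0]
gripper_width: 13.0
```

```bash
python3 snap.py w6; python3 snap.py t6 top
```

```text
5.675 [450.3  18.5 258.7] [8.130e-02 9.967e-01 1.000e-04 3.000e-04] [-0.3 -0.1 -0. ] 13.0
5.725 [450.3  17.9 258.3] [ 0.082   0.9966 -0.     -0.    ] [ 0.7 -0.4 -1. ] 12.9
```

View pics/w6.png

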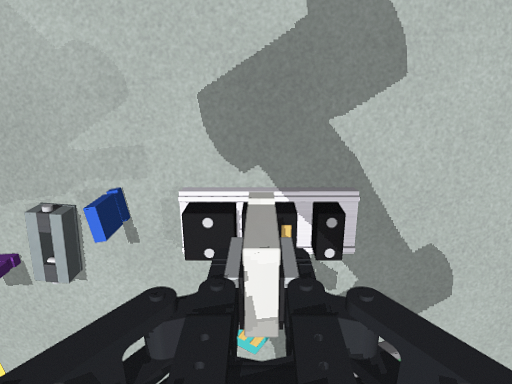

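Emit:
play_rows(motion=[0,4,0,0,0,0,0,0,8,0,0,0,0,0,0,8,0,0,0,0,0,0,8,0,0,0,0,0])

```text
clock: 6.28
position: [530.0, 17.3, 257.2]
ee_rot: [0.083, 0.997, -0.0, -0.001]
contact_force: [-0.1, -0.7, -0.2]
gripper_width: 13.0
```

```bash
python3 snap.py w7;  python3 - <<'E'
from h import *
z=np.load("w7.npz");im=z["im"];save("w7c",cv2.resize(im[80:240,150:390],None,fx=3.3,fy=3.3,interpolation=cv2.INTER_CUBIC))
E
```

```text
6.275 [530.   17.3 257.2] [ 8.280e-02  9.966e-01 -3.000e-04 -1.100e-03] [-0.1 -0.7 -0.2] 13.0
```

View pics/w7c.png

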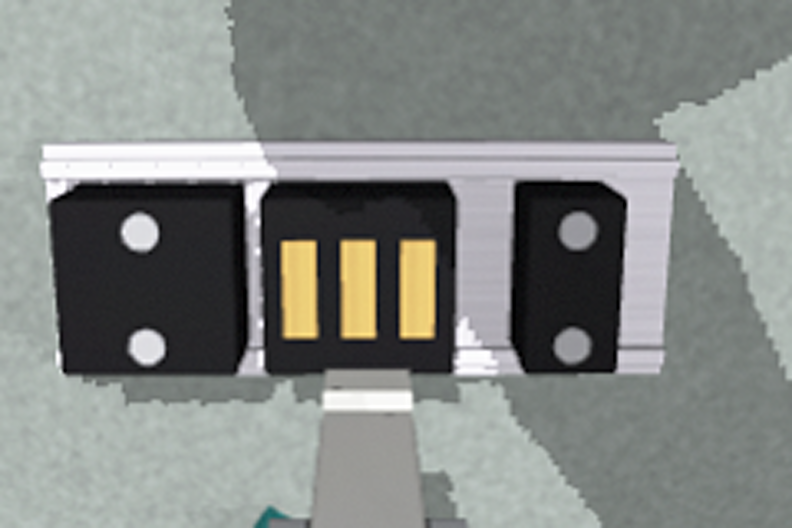

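```bash
cat > rig.py <<'E'
from h import *
z=np.load("w7.npz");im=z["im"];d=z["d"];ci=dict(z)
v,u=np.mgrid[110:200,155:365];v=v.ravel();u=u.ravel()
X=back(ci,np.c_[u,v],d[v,u].astype(float))
k=np.abs(X[:,2]-61)<6
M=np.zeros(im.shape[:2],np.uint8);M[v[k],u[k]]=255
n,L,st,c=cv2.connectedComponentsWithStats(M)
for i in range(1,n):
    if st[i,4]<300: continue
    q=k&(L[v,u]==i);P=X[q]
    r=cv2.minAreaRect(P[:,:2].astype(np.float32))
    print(st[i],np.round(r[0],2),np.round(r[1],2),round(r[2],2),"z",np.percentile(P[:,2],[2,50,98]).round(1))
k2=X[:,2]>15
P=X[k2];r=cv2.minAreaRect(P[:,:2].astype(np.float32));print("rig all",r)
E
python3 rig.py
```

```text
[ 164  139   59   55 2998] [521.7  -51.15] [56.52 56.8 ] 80.66 z [58.4 60.3 62.2]
[ 229  138   60   55 3163] [531.76  13.98] [60.11 55.53] 80.51 z [58.7 60.5 62.8]
[ 307  138   33   55 1620] [542.4   78.52] [30.65 55.51] 80.65 z [58.  60.2 62.4]
rig all ((513.4887084960938, 16.602577209472656), (210.55276489257812, 118.03186798095703), 80.89727783203125)
```

```bash
cat >> rig.py <<'E'
rgb=im[v,u].astype(int); br=k&(rgb[:,0]>rgb[:,2]+60); bl=k&(rgb.max(1)<50); sc=k&(rgb.min(1)>110)
for n,q in (("bars",br),("black",bl),("screws",sc)): print(n,q.sum(),X[q].mean(0).round(1),np.percentile(X[q][:,2],[10,50,90]).round(1))
a=np.radians(-9.2)
def toloc(p): p=np.asarray(p)[...,:2]-[532.05,13.7]; return p@np.array([[np.cos(a),-np.sin(a)],[np.sin(a),np.cos(a)]])
Q=toloc(X[br]);print("bars local",np.percentile(Q,[1,99],axis=0).round(1))
Q=toloc(X[sc]);print("screws x abs",np.percentile(abs(Q[:,0]),[1,99]).round(1), "y narrow",np.percentile(Q[Q[:,1]>30][:,1],[1,99]).round(1))
for lo,hi in((-100,-35),(-35,40),(40,100)):
    Q=toloc(X[bl]);q=Q[(Q[:,1]>lo)&(Q[:,1]<hi)];print(np.percentile(q,[0.5,99.5],axis=0).round(1).tolist())
E
python3 rig.py
```

```text
[ 164  139   59   55 2998] [521.7  -51.15] [56.52 56.8 ] 80.66 z [58.4 60.3 62.2]
[ 229  138   60   55 3163] [531.76  13.98] [60.11 55.53] 80.51 z [58.7 60.5 62.8]
[ 307  138   33   55 1620] [542.4   78.52] [30.65 55.51] 80.65 z [58.  60.2 62.4]
rig all ((513.4887084960938, 16.602577209472656), (210.55276489257812, 118.03186798095703), 80.89727783203125)
bars 973 [532.6  13.4  61.6] [60.4 61.6 62.6]
black 6082 [5.282e+02 1.000e-01 6.010e+01] [59.1 60.2 61.2]
screws 1156 [532.3  12.5  61.6] [60.5 61.7 62.6]
bars local [[-14.1 -23.5]
 [ 16.2  22.7]]
screws x abs [ 0.2 23.9] y narrow [30.  71.2]
[[-27.9, -93.0], [26.8, -37.6]]
[[-27.8, -29.1], [27.0, 28.8]]
[[-27.8, 50.5], [27.4, 80.2]]
```

Emit:
play_rows(motion=[0,0.84,3.63,-3,0,0,0.3,0,0.84,3.63,-8,0,0,0.3,0,0.84,3.63,-12.7,0,0,0.3,0,0.84,3.63,-12.7,0,0,0.3,0,0.84,3.63,-12.7,0,0,0.3])

```text
clock: 6.95
position: [540.1, 54.9, 133.2]
ee_rot: [0.079, 0.997, 0.0, 0.002]
contact_force: [-0.1, 0.6, 0.4]
gripper_width: 13.0
```

```bash
python3 snap.py w8;python3 snap.py s8 side
```

```text
6.95 [540.1  54.9 133.2] [7.870e-02 9.969e-01 3.000e-04 1.700e-03] [-0.1  0.6  0.4] 13.0
7.0 [540.5  55.1 133.7] [7.880e-02 9.969e-01 8.000e-04 2.300e-03] [ 0.2  0.1 -0. ] 13.1
```

View pics/w8.png

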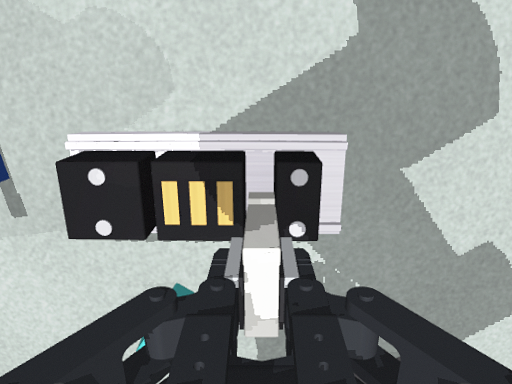

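```bash
cat > gap.py <<'E'
import sys
from h import *
z=np.load(sys.argv[1]+".npz");im=z["im"];d=z["d"];ci=dict(z)
v,u=np.mgrid[100:330,50:360];v=v.ravel();u=u.ravel()
X=back(ci,np.c_[u,v],d[v,u].astype(float)); rgb=im[v,u].astype(int)
a=np.radians(-9.2)
Q=(X[:,:2]-[532.05,13.7])@np.array([[np.cos(a),-np.sin(a)],[np.sin(a),np.cos(a)]])
b=(abs(X[:,2]-60.5)<5)
w=rgb.max(1)<70
for lo,hi in((-100,-34),(-34,40),(40,84)):
    q=Q[b&w&(Q[:,1]>lo)&(Q[:,1]<hi)&(v<250)];print("box",len(q),np.percentile(q,[0.5,99.5],axis=0).round(1).tolist())
zl=float(sys.argv[2])
s=(X[:,2]>zl)&(rgb.min(1)>60)&(abs(u-262)<19)&(v<340)
for i in np.unique(v[s])[::12]:
    q=s&(v==i);print(i,u[q].min(),u[q].max(),"y",Q[q][:,1].min().round(1),Q[q][:,1].max().round(1),"x",Q[q][:,0].mean().round(1),"z",X[q][:,2].mean().round(1))
E
python3 gap.py w8 75
```

```text
box 5983 [[-27.6, -92.7], [27.3, -37.5]]
box 5002 [[-27.8, -29.7], [27.6, 30.0]]
box 2937 [[-27.6, 51.4], [27.7, 80.4]]
100 250 250 y 41.5 41.5 x -74.6 z 275.9
179 245 257 y 41.5 41.5 x -74.6 z 275.9
200 249 274 y 35.4 48.4 x -16.3 z 104.3
212 247 275 y 35.1 48.2 x -17.5 z 125.2
224 246 277 y 35.2 48.5 x -17.4 z 139.5
236 244 278 y 34.9 48.3 x -17.4 z 151.7
248 244 280 y 35.4 48.6 x -17.3 z 161.8
260 244 280 y 35.4 48.9 x -12.6 z 162.3
272 244 279 y 35.3 48.0 x -7.7 z 162.5
284 244 278 y 35.3 48.1 x -2.6 z 162.5
296 244 278 y 35.3 48.1 x 2.8 z 162.5
308 244 278 y 35.3 48.1 x 8.1 z 162.7
320 244 280 y 35.3 48.7 x 13.6 z 162.9
```

Emit:
play_rows(motion=[0,-0.2,-0.08,0,0,0,0,0,-0.2,-0.08,-2.2,0,0,0,0,-0.2,-0.08,-2.2,0,0,0,0,-0.2,-0.08,-2.2,0,0,0])

```text
clock: 7.55
position: [537.6, 54.1, 110.0]
ee_rot: [0.079, 0.997, 0.0, 0.001]
contact_force: [0.2, -0.2, -1.4]
gripper_width: 13.0
```

```bash
python3 snap.py w9;python3 gap.py w9 75
```

```text
7.55 [537.6  54.1 110. ] [7.900e-02 9.969e-01 2.000e-04 8.000e-04] [ 0.2 -0.2 -1.4] 13.0
box 5996 [[-27.5, -91.5], [21.2, -37.5]]
box 4914 [[-27.8, -29.3], [20.6, 30.0]]
box 3124 [[-27.6, 51.4], [19.8, 80.5]]
121 259 259 y 40.3 40.3 x -76.7 z 252.8
196 249 274 y 34.0 47.4 x -19.8 z 77.6
208 248 275 y 34.2 47.2 x -21.9 z 102.1
220 246 276 y 33.7 47.0 x -19.9 z 111.9
232 245 278 y 33.9 47.4 x -19.8 z 124.7
244 244 280 y 34.1 48.4 x -21.3 z 138.7
256 244 280 y 34.2 47.9 x -16.5 z 138.9
268 244 279 y 34.1 47.0 x -11.8 z 139.4
280 244 278 y 34.0 46.8 x -6.5 z 139.1
292 244 278 y 34.1 46.9 x -1.4 z 139.3
304 244 278 y 34.1 46.9 x 4.0 z 139.4
316 244 280 y 34.1 47.4 x 9.3 z 139.7
328 244 279 y 33.7 47.3 x 15.2 z 139.5
```

Emit:
play_rows(motion=[0,0,0,-1.5,0,0,0,0,0,0,-3,0,0,0,0,0,0,-4.2,0,0,0,0,0,0,-4.2,0,0,0,0,0,0,-4.2,0,0,0])

```text
clock: 8.22
position: [537.3, 54.1, 67.0]
ee_rot: [0.079, 0.997, -0.0, 0.0]
contact_force: [-0.3, -0.2, 0.2]
gripper_width: 12.9
```

Emit:
play_rows(motion=[0,0,0,-0.2,0,0,0,0,0,0,-0.2,0,0,0,0,0,0,-0.2,0,0,0])

```text
clock: 8.6
position: [537.1, 54.1, 65.2]
ee_rot: [0.079, 0.997, 0.0, 0.0]
contact_force: [-0.3, 0.3, -1.0]
gripper_width: 13.0
```

```bash
python3 snap.py w10;python3 gap.py w10 65
```

```text
8.6 [537.1  54.1  65.2] [7.910e-02 9.969e-01 1.000e-04 2.000e-04] [-0.3  0.3 -1. ] 13.0
box 2685 [[-27.9, -61.6], [-1.8, -37.5]]
box 5039 [[-27.9, -29.3], [-2.7, 30.0]]
box 2746 [[-27.7, 51.3], [-2.6, 80.5]]
108 251 251 y 40.3 40.3 x -77.0 z 208.1
220 246 276 y 33.7 46.9 x -20.2 z 66.8
232 245 278 y 33.9 47.2 x -22.0 z 83.8
244 244 280 y 33.9 48.3 x -20.0 z 90.5
256 244 280 y 34.1 47.8 x -16.9 z 94.1
268 244 279 y 34.0 46.9 x -12.1 z 94.4
280 244 278 y 34.0 46.7 x -7.1 z 94.6
292 244 278 y 34.0 46.7 x -1.8 z 94.6
304 244 278 y 34.0 46.8 x 3.6 z 94.5
316 244 278 y 34.0 46.8 x 9.0 z 94.8
328 244 279 y 33.6 47.2 x 14.8 z 94.6
```

View pics/w10.png

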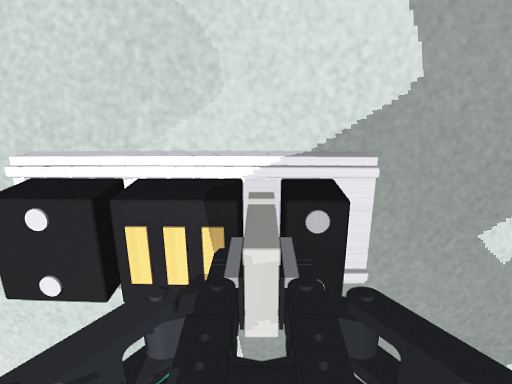

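Emit:
play_rows(motion=[0,0,0,-0.12,0,0,0,0,0,0,-0.12,0,0,0,0,0,0,-0.12,0,0,0])

```text
clock: 9.02
position: [537.0, 54.0, 63.8]
ee_rot: [0.079, 0.997, -0.0, -0.0]
contact_force: [0.3, -0.6, -0.4]
gripper_width: 13.3
```

Emit:
play_rows(motion=[0,0,0,-0.08,0,0,0,0,0,0,-0.08,0,0,0,0,0,0,-0.08,0,0,0])

```text
clock: 9.4
position: [537.1, 54.0, 63.1]
ee_rot: [0.079, 0.997, 0.0, 0.0]
contact_force: [0.1, 0.1, 1.2]
gripper_width: 13.1
```

Emit:
play_rows(motion=[0,0,0,-0.07,0,0,0,0,0,0,-0.07,0,0,0,0,0,0,-0.07,0,0,0])

```text
clock: 9.78
position: [537.2, 54.1, 63.1]
ee_rot: [0.079, 0.997, 0.0, 0.0]
contact_force: [-2.1, -0.1, 5.0]
gripper_width: 13.2
```

```bash
python3 snap.py w11;python3 gap.py w11 65|tail -5
```

```text
9.775 [537.2  54.1  63.1] [7.890e-02 9.969e-01 0.000e+00 3.000e-04] [-2.1 -0.1  5. ] 13.2
275 244 279 y 33.9 46.7 x -9.1 z 92.4
287 244 278 y 34.0 46.7 x -4.1 z 92.6
299 244 278 y 33.9 46.7 x 1.2 z 92.6
311 244 278 y 34.0 46.8 x 6.8 z 92.5
323 244 278 y 33.9 46.8 x 12.3 z 92.7
```

Emit:
play_rows(motion=[0,0,0,0.08,0,0,0,35,0,0,0.08,0,0,0,35,0,0,0.08,0,0,0,35,0,0,0.08,0,0,0])

```text
clock: 10.32
position: [537.0, 54.0, 62.9]
ee_rot: [0.079, 0.997, -0.0, -0.0]
contact_force: [-0.2, 0.3, -0.7]
gripper_width: 29.5
```

Emit:
play_rows(motion=[35,0,0,1,0,0,0,35,0,0,4,0,0,0,35,0,0,9,0,0,0,60,0,0,14,0,0,0,100,0,0,14,0,0,0])

```text
clock: 10.95
position: [539.7, 54.7, 208.7]
ee_rot: [0.079, 0.997, 0.002, 0.005]
contact_force: [0.1, 0.1, -0.8]
gripper_width: 65.4
```

```bash
python3 snap.py w12; python3 snap.py s12 side;python3 gap.py w12 80
```

```text
10.95 [539.7  54.7 208.7] [0.0787 0.9969 0.002  0.0053] [ 0.1  0.1 -0.8] 65.4
11.0 [537.9  54.4 205.9] [0.0791 0.9969 0.0013 0.0026] [-0.1 -0.3 -0.9] 72.3
box 3593 [[-27.5, -92.9], [27.2, -37.9]]
box 2890 [[-27.8, -29.6], [27.1, 30.0]]
box 1764 [[-27.7, 51.5], [26.9, 80.2]]
106 247 247 y 40.6 40.6 x -76.0 z 350.9
153 263 263 y 40.6 40.6 x -76.0 z 350.9
165 251 268 y 34.2 47.2 x -14.7 z 92.4
177 251 268 y 34.1 47.4 x -5.1 z 92.2
189 251 268 y 34.1 47.5 x 4.7 z 92.2
201 251 268 y 34.0 47.6 x 14.7 z 92.1
251 270 270 y 40.6 40.6 x -76.0 z 350.9
```

View pics/w12.png

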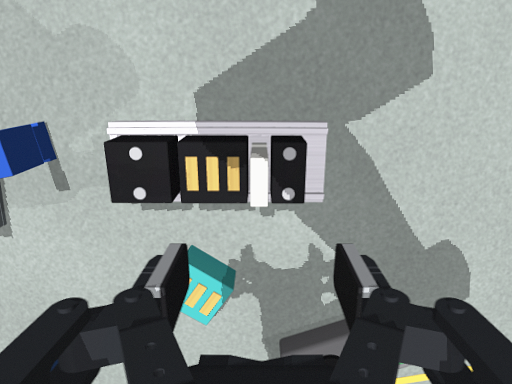

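```bash
python3 - <<'E'
from h import *
s=arm.read_state();print(s["joints"].round(3),s["position"].round(1),s["gripper_width"])
a=np.radians(-9.2);o=np.array([532.05,13.7])
e=np.array([-np.sin(a),np.cos(a)]);ex=np.array([np.cos(a),np.sin(a)])
print(o-2*e-0.2*ex, e)
E
```

```text
[ 4.010e-01  2.610e-01 -2.450e-01 -1.000e-03 -1.063e+00 -2.130e+00] [536.9  54.1 204. ] 78.8887779676673
[531.53281037  11.75770371] [0.15988119 0.98713627]
```

View pics/s12.png

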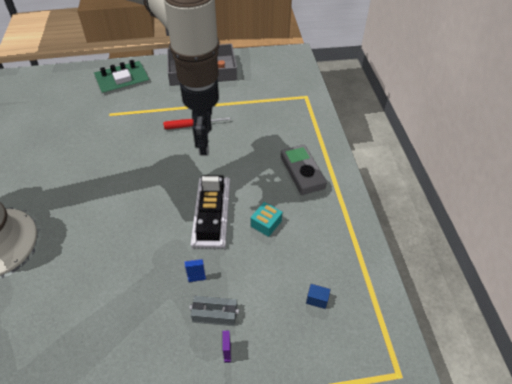

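Emit:
play_rows(motion=[100,-0.5,-4.2,0,0,0,10,100,-0.5,-4.2,-2,0,0,20,100,-0.5,-4.2,-4,0,0,30,100,-0.5,-4.2,-6,0,0,40,100,-0.5,-4.2,-6,0,0,50])

```text
clock: 11.68
position: [529.7, 11.4, 139.8]
ee_rot: [-0.352, 0.936, 0.0, -0.004]
contact_force: [-0.1, -0.4, -0.0]
gripper_width: 85.1
```

Emit:
play_rows(motion=[100,0,0,0,0,0,10,100,0,0,0,0,0,20,100,0,0,0,0,0,30,100,0,0,0,0,0,39.8,100,0,0,0,0,0,39.8])

```text
clock: 12.3
position: [531.1, 11.8, 141.8]
ee_rot: [-0.647, 0.763, 0.001, -0.001]
contact_force: [0.6, 0.3, -0.6]
gripper_width: 85.3
```

Emit:
play_rows(motion=[100,0,0,0,0,0,0])

```text
clock: 12.42
position: [531.5, 11.9, 142.4]
ee_rot: [-0.647, 0.763, 0.0, -0.001]
contact_force: [0.2, 0.2, -0.1]
gripper_width: 85.3
```

```bash
python3 snap.py w13; python3 - <<'E'
from h import *
from scipy.spatial.transform import Rotation as R
m=R.from_quat(arm.read_state()["ee_rot"]).as_matrix();print(m.round(4),np.degrees(np.arctan2(-m[0,1],m[1,1])))
E
```

```text
12.425 [531.5  11.9 142.4] [-6.467e-01  7.628e-01  4.000e-04 -8.000e-04] [ 0.2  0.2 -0.1] 85.3
[[-1.631e-01 -9.866e-01 -1.200e-03]
 [-9.866e-01  1.631e-01 -3.000e-04]
 [ 5.000e-04  1.200e-03 -1.000e+00]] 80.6134212020122
```

View pics/w13.png

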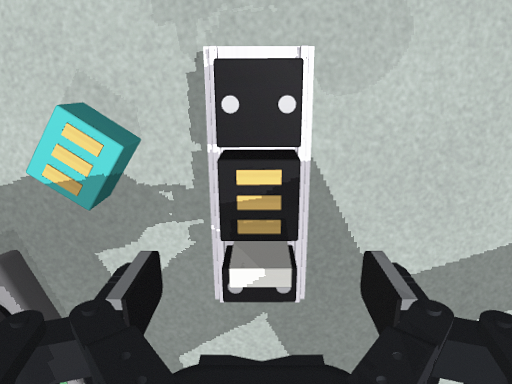

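Emit:
play_rows(motion=[100,0,0,-4,0,0,0,100,0,0,-8,0,0,0,100,0,0,-10.5,0,0,0,100,0,0,-11.3,0,0,0,100,0,0,-11.3,0,0,0])

```text
clock: 13.1
position: [532.1, 12.0, 30.1]
ee_rot: [-0.648, 0.762, -0.0, -0.0]
contact_force: [-0.1, -0.1, 0.0]
gripper_width: 85.1
```

```bash
python3 snap.py w14; python3 snap.py s14 side; python3 - <<'E'
import cv2
s=cv2.imread("pics/s14.png");cv2.imwrite("pics/s14c.png",cv2.resize(s[110:270,140:300],None,fx=3.5,fy=3.5,interpolation=cv2.INTER_CUBIC))
E
```

```text
13.1 [532.1  12.   30.1] [-6.475e-01  7.621e-01 -0.000e+00 -2.000e-04] [-0.1 -0.1  0. ] 85.1
13.15 [532.7  12.2  30.8] [-6.476e-01  7.620e-01 -4.000e-04  6.000e-04] [0.6 0.2 0.6] 85.5
```

View pics/w14.png

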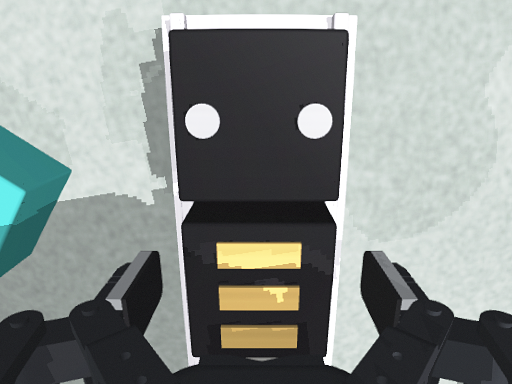

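View pics/s14c.png

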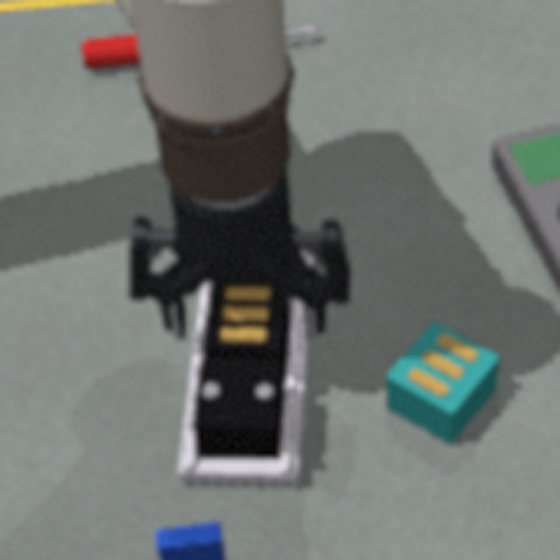

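Emit:
play_rows(motion=[0,0,0,0,0,0,0,0,0,0,0,0,0,0,0,0,0,0,0,0,0,0,0,0,0,0,0,0])

```text
clock: 13.7
position: [532.9, 12.2, 31.4]
ee_rot: [-0.648, 0.762, -0.001, 0.001]
contact_force: [-0.7, 0.3, 5.5]
gripper_width: 55.1
```

```bash
python3 snap.py w15; python3 snap.py t15 top
```

```text
13.7 [532.9  12.2  31.4] [-6.478e-01  7.618e-01 -6.000e-04  1.000e-03] [-0.7  0.3  5.5] 55.1
13.75 [532.9  12.2  31.4] [-6.478e-01  7.618e-01 -6.000e-04  1.000e-03] [-1.6  0.6  7.3] 55.3
```

View pics/w15.png

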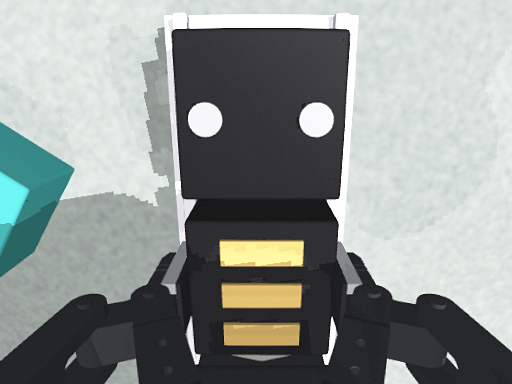

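Emit:
play_rows(motion=[0,0.03,0.2,0.05,0,0,0,0,0.06,0.4,0.05,0,0,0,0,0.08,0.5,0.05,0,0,0,0,0.08,0.5,0.05,0,0,0])

```text
clock: 14.3
position: [532.9, 16.2, 31.4]
ee_rot: [-0.648, 0.762, -0.0, -0.0]
contact_force: [-0.9, -4.3, 6.1]
gripper_width: 54.9
```

```bash
python3 snap.py w16
```

```text
14.3 [532.9  16.2  31.4] [-6.476e-01  7.620e-01 -4.000e-04 -2.000e-04] [-0.9 -4.3  6.1] 54.9
```

Emit:
play_rows(motion=[0,0.02,0.1,0.03,0,0,0,0,0.03,0.2,0.03,0,0,0,0,0.03,0.2,0.03,0,0,0])

```text
clock: 14.72
position: [533.0, 18.3, 31.4]
ee_rot: [-0.648, 0.762, -0.0, -0.0]
contact_force: [-1.5, -4.5, 6.8]
gripper_width: 54.7
```

Emit:
play_rows(motion=[0,0.01,0.1,0,0,0,0,0,0.01,0.1,0,0,0,0,0,0.01,0.1,0,0,0,0])

```text
clock: 15.1
position: [533.1, 19.3, 31.5]
ee_rot: [-0.648, 0.762, -0.0, -0.0]
contact_force: [-0.9, -4.8, 6.9]
gripper_width: 55.1
```

Emit:
play_rows(motion=[0,0.01,0.1,0,0,0,0,0,0.01,0.1,0,0,0,0,0,0.01,0.1,0,0,0,0])

```text
clock: 15.48
position: [533.0, 19.5, 31.4]
ee_rot: [-0.647, 0.762, -0.0, -0.001]
contact_force: [-0.9, -9.0, 6.0]
gripper_width: 54.8
```

Contact with the block: the tool stalled and the force rose to 9 N. I now build up the press.

Emit:
play_rows(motion=[0,0.01,0.1,0,0,0,0,0,0.01,0.1,0,0,0,0,0,0.01,0.1,0,0,0,0])

```text
clock: 15.85
position: [533.0, 19.5, 31.4]
ee_rot: [-0.647, 0.762, -0.001, -0.001]
contact_force: [-0.2, -12.5, 6.7]
gripper_width: 55.0
```

```bash
python3 snap.py w17; python3 snap.py t17 top; python3 snap.py s17 side; python3 - <<'E'
import cv2
s=cv2.imread("pics/s17.png");cv2.imwrite("pics/s17c.png",cv2.resize(s[110:270,140:300],None,fx=3.5,fy=3.5,interpolation=cv2.INTER_CUBIC))
s=cv2.imread("pics/t17.png");cv2.imwrite("pics/t17c.png",cv2.resize(s[200:280,200:320],None,fx=6,fy=6,interpolation=cv2.INTER_CUBIC))
E
```

```text
15.85 [533.   19.5  31.4] [-6.474e-01  7.621e-01 -6.000e-04 -1.400e-03] [ -0.2 -12.5   6.7] 55.0
15.9 [533.   19.5  31.4] [-6.474e-01  7.621e-01 -6.000e-04 -1.400e-03] [ -0.  -12.2   6. ] 55.2
15.95 [533.   19.5  31.4] [-6.475e-01  7.621e-01 -6.000e-04 -1.400e-03] [  0.  -12.8   6.2] 54.6
```

View pics/s17c.png

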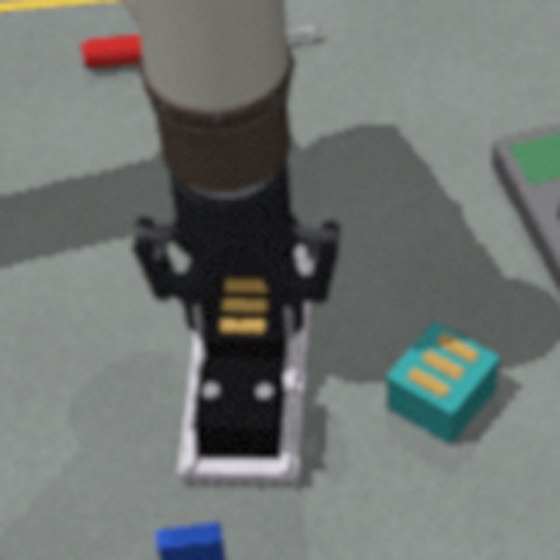

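View pics/t17c.png

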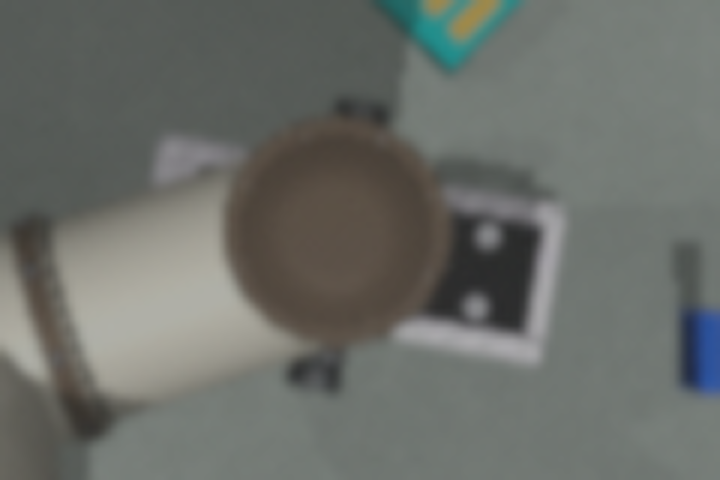

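View pics/w17.png

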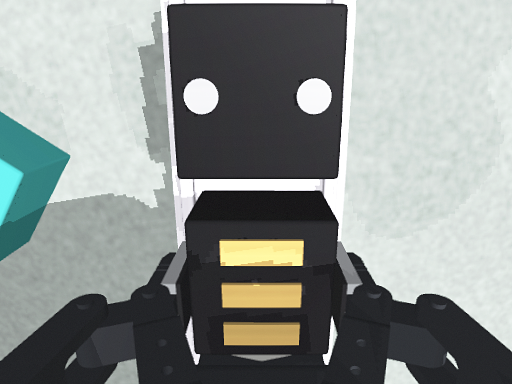

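Emit:
play_rows(motion=[0,0.02,0.12,0,0,0,0,0,0.02,0.12,0,0,0,0,0,0.02,0.12,0,0,0,0])

```text
clock: 16.38
position: [533.0, 19.6, 31.5]
ee_rot: [-0.647, 0.762, -0.001, -0.002]
contact_force: [0.7, -18.6, 6.1]
gripper_width: 54.8
```

```bash
python3 snap.py w18; python3 - <<'E'
from h import *
z=np.load("w18.npz");im=z["im"];d=z["d"];ci=dict(z)
v,u=np.mgrid[0:250,150:365];v=v.ravel();u=u.ravel()
X=back(ci,np.c_[u,v],d[v,u].astype(float));rgb=im[v,u]
a=np.radians(-9.2);Q=(X[:,:2]-[532.05,13.7])@np.array([[np.cos(a),-np.sin(a)],[np.sin(a),np.cos(a)]])
k=(abs(X[:,2]-60)<3)&(rgb.max(1)<75)
for lo,hi in((-100,-32),(-32,60)):
    q=Q[k&(Q[:,1]>lo)&(Q[:,1]<hi)];print(np.percentile(q,[.5,99.5],axis=0).round(1).tolist())
# rear top edge of module, left vs right
for xl,xh in((-24,-14),(-5,5),(14,24)):
    q=Q[k&(Q[:,1]>-32)&(Q[:,0]>xl)&(Q[:,0]<xh)];print(xl,np.percentile(q[:,1],1).round(2))
E
```

```text
16.375 [533.   19.6  31.5] [-0.6474  0.7621 -0.0009 -0.0021] [  0.7 -18.6   6.1] 54.8
[[-26.8, -93.2], [27.7, -38.9]]
[[-28.0, -23.3], [26.6, -11.5]]
-24 -23.2
-5 -23.24
14 -23.21
```

Emit:
play_rows(motion=[0,0,0,0,0,0,0,0,0,0,0,0,0,0,0,0,0,0,0,0,0])

```text
clock: 16.8
position: [533.0, 19.6, 31.5]
ee_rot: [-0.647, 0.762, -0.001, -0.002]
contact_force: [0.5, -17.8, 6.6]
gripper_width: 54.9
```

```bash
python3 - <<'E'
from h import *
s=arm.read_state();print(s["clock"],s["position"].round(1),s["contact_force"].round(1),s["gripper_width"])
print(arm.job_done())
E
```

```text
16.8 [533.   19.6  31.5] [  0.5 -17.8   6.6] 54.939078838913204
the job is handed in; nothing more can be done
None
```

I pulled the white spacer out of the dock and stood it in the wide gap beside the narrow block. I then gripped the middle module across its 56 mm, slid it about 7.4 mm until the stack stopped, and handed the job in at 16.8 s while still pressing it.

- **Spacer seating:** it touched down on the plate with 5 N. After I released it, its top was at z = 92.1 mm, against 92 mm expected. It was clear of both neighbours.
- **Module press:** the rear face was square to the plate within about 0.05 mm. The 7.4 mm of travel matches the free gap, so the stack should be flush. The push was steady at about 18 N, roughly 13 N of that on the stack after sliding friction.
- **Grip:** it was holding at 55 mm.
- **Not checked directly:** in the final pose the gripper hid the spacer from all cameras, so "sandwiched flush" rests on the travel, the stall and the force. A steady upward force of about 6 N on the tool remained from closing the grip. I took no final measurement of the other things on the bench. The arm passed clear of them, and I saw no contact force outside the spacer and module work.

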